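# Hang the basket of ground rings on the balancer arm

## Task

Hang the blue basket of ground rings by its bail on the red hook of the spring balancer arm: slip the bail over the hook from its free end, lower it gently so that the arm sinks, and let go only once the arm carries the basket's weight and has settled. The basket must be left hanging still and level in the hook; leave the empty yellow basket where it stands.

Things in the scene. Friction and masses are not known exactly. Their poses are not given: they have to be found in the camera images.
- blue_basket_grip (a point): Centre of the black grip block (26x26x36 mm high) on a loose blue basket of steel rings, 0.42-0.6 kg. z up, y along the bail's crossbar (10 mm round bar, centre line 50 mm below). Basket 100 (x) x 116 (y) mm, box 45 mm high, underside 180 mm below. Under the crossbar a free window 98 mm wide, 80 mm high, open along x both ways. A half turn makes no difference.
- yellow_basket_grip (a point): The same point of an empty yellow basket of the same shape and size (0.3 kg), standing on the table; not to be disturbed.
- hook_seat (a point): Centre of the floor of the red hook at the arm's free end: a trough 64 mm wide (y), floor 35 mm long (x), between two lips 18 mm high; the free end is 27 mm from here. x: along the arm to its hinge on a post 270 mm away; z up while unloaded, about 237 mm above the table. The crossbar belongs across the trough, along y; resting there, the grip's centre is 55 mm above this point.
- balancer: The balancer arm, a 16 mm bar with the red hook at its end, on a level hinge; its origin lies 39 mm below the hook's seat and moves with it. At its upper stop when unloaded. Damped spring: 1.1 N per 10 mm at the hook after a small preload; it sinks 30 to 52 mm at the hook (tipping 0.11 to 0.19 rad) under the blue basket, by its exact weight, and rises again when unloaded.
Mind the look-alikes: they are no part of the job. Leave any orange look-alike of the part that bears blue_basket_grip alone.

How it is judged:
By the outcome, as a careful person would: the job done as asked, in the order asked, and still so for the second after the job is handed in, with the robot touching nothing.
It also fails if it takes over 51 s, if anything falls off the work surface, if the arm or the gripper's body presses on something with over 40 N, if the wrist force passes 120 N, or if a joint passes its speed limit or range.

## Robot

A 6-joint arm with a two-finger parallel gripper is mounted at the origin on the work surface. World frame = base frame: x ahead of the robot, y to its left, z up, the work surface at z = 0. Lengths are in m, angles in rad, forces in N, time in s.
With the tool pointing down it reaches from about 0.375 to 0.9 m from the base axis. Payload 3.1 kg.
Tool frame: the origin (TCP) lies on the centre line of the jaws, within the pads' length; the fingertips stand 14 mm ahead of it and the grasp point (between the pads) lies 5 mm behind it; y points along the fingers, z is the direction in which the jaws open and shut, and the axes are right-handed (so a half turn about y gives the same grasp; the last joint's range is limited). The gripper opens to 87 mm and grips with 3 to 60 N. Pads are 19 mm wide; open, the fingers measure 117 mm over their backs; the gripper's body (75 mm by 190 mm) begins 51 mm behind the grasp point.
Start: joints at [-1.415, 0.527, 1.433, -0, 1.181, -0.178], TCP at [0.205, -0.59, 0.237] pointing down, gripper open.
Joint ranges: [-3.08, 3.08], [-0.75, 2.2], [0.22, 2.44], [-1.43, 4.57], [0, 2.65], [-2.85, 2.85]. Speed limits (rad/s): [2.79, 2.79, 3.14, 3.14, 3.14, 3.14].

## Interface

Orientations are given as a unit quaternion [x, y, z, w].
In Python, from rig import robot, vision gives the robot as it stands.
- The arm moves only by the shell command python3 -m crank 'ROWS' [FORCE]. ROWS is JSON, a list of rows, each a list of 7 numbers: the shift along the tool's x, y, z as a fraction of full scale, then the turn, a rotation vector about the tool's x, y, z as a fraction of full scale, then the gripper command: -1 is shut, 1 is fully open, values between are in proportion. In form: [[x, y, z, wx, wy, wz, grip], ...]. A call has 1 to 10 rows; each row is the pose to reach, as a shift and turn from the pose commanded when the call began, along the tool's axes at that moment, turning the shorter way round; what a row does not reach only later rows make up. Full scale, the value 1, is 50 cm for a shift and pi rad for a turn. A row lasts 1/8 s, in which the tool goes at most 62.5 mm and 10.7 degrees, less where a joint would pass 70% of its speed; a pose out of reach is approached as far as the arm can. A call with a number of a shift or a turn outside -1 to 1 is refused whole. A call with a gripper value outside its range is refused whole. The fingers move at their own pace and stop on an object; FORCE is the grip in N (left out, the last holds). Time passes only in rows, so rows that repeat a pose let the fingers close. It gives the time, the measured TCP pose, the force and the opening at its end, in the units of the state.
- robot.get_obs(): the state, without advancing time (a new reading comes with each control period).
- vision.camera(name): name is "scene" or "top"; returns the picture (384x512x3 uint8, blue, green, red); there is no depth.
- vision.camera_info(name): a dict with "vfov" (degrees; the focal length in pixels is half the picture's height over the tangent of half this angle, whatever the lens; pixels are square), "cx", "cy" (the principal point, pixels), "world_from_camera" (4x4, takes a point from camera to world coordinates). Camera axes: x right, y up, looking along -z (the intrinsics and any distortion apply to the point x, -y, -z); pixel columns grow to the right and rows downward; lengths in m; the calibration is good to about 2 mm. A picture is of the moment at which its call begins. camera_info takes no time and is no camera call.
- robot.hand_in(): hands the job in, once; it reports no verdict.
The state is a dict: "time": time; "q": joint angles; "joint_velocities": joint speeds; "joint_torque": joint torques, N m; "position": TCP position; "tool_rot": TCP orientation; "ft_force": force on the tool from outside, world axes, zero at the start; "moment": the same for the moment, N m; "grip_width": finger opening in m.
Only numpy, scipy, OpenCV 4.12 (cv2) and the standard library are available. Lean on these libraries where they do the work, as an engineer would, in place of code of your own. Each camera call takes 0.05 s, during which the arm holds its last target.

## Working session

There is one attempt and no reset: what is moved stays moved. The work goes in short steps, Python scripts to look and compute and a shell command to move; the robot and the scene stay as the last step left them, time stands still between calls to the robot, and variables do not carry over. Pictures are saved under pics/ and viewed, and the job is handed in when it is done.

```bash
mkdir -p pics; ls; python3 - <<'E'
from rig import robot, vision
import cv2
print(robot.get_obs())
for n in("scene","top"):
    print(vision.camera_info(n)); cv2.imwrite(f"pics/{n}0.png",vision.camera(n))
E
```

```text
pics
{'time': 0.0, 'q': array([-1.41449991e+00,  5.28475449e-01,  1.43390427e+00, -2.84570215e-05,
        1.18138666e+00, -1.78499452e-01]), 'joint_velocities': array([ 3.69750271e-04,  3.78805691e-04,  2.21995368e-03, -4.95958649e-05,
        1.28116976e-03, -2.06228398e-04]), 'joint_torque': array([ 1.08555818e-03, -4.40039599e+01, -1.76593137e+01,  6.32715784e-02,
        5.82675543e-02, -1.58109542e-04]), 'position': array([ 0.20526968, -0.58958459,  0.23556527]), 'tool_rot': array([-0.11782065,  0.69799013, -0.69645296,  0.1178191 ]), 'ft_force': array([0.11611922, 0.87909559, 0.75309586]), 'moment': array([ 0.02633727, -0.01394915, -0.00565693]), 'grip_width': 0.08721583718167764}
{'vfov': 43.58813858413626, 'cx': 252.79398498208343, 'cy': 184.26199889797286, 'world_from_camera': array([[ 6.74176705e-01, -5.79357015e-01,  4.58073378e-01,
         1.09052691e+00],
       [ 7.38569251e-01,  5.27912389e-01, -4.19313691e-01,
        -7.02567500e-01],
       [ 1.10971703e-03,  6.21010434e-01,  7.83801512e-01,
         1.31995229e+00],
       [ 0.00000000e+00,  0.00000000e+00,  0.00000000e+00,
         1.00000000e+00]])}
{'vfov': 49.38205248461448, 'cx': 248.16881065803017, 'cy': 187.77449958636836, 'world_from_camera': array([[ 0.01361806,  0.99817611, -0.05881321,  0.34061659],
       [-0.99990004,  0.01381812,  0.00299626, -0.06797575],
       [ 0.00380349,  0.05876653,  0.99826451,  1.64296144],
       [ 0.        ,  0.        ,  0.        ,  1.        ]])}
```

View pics/scene0.png

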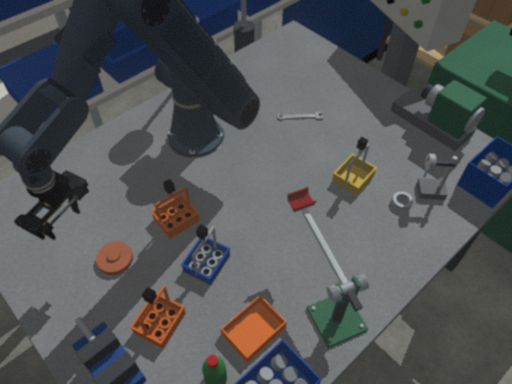

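View pics/top0.png

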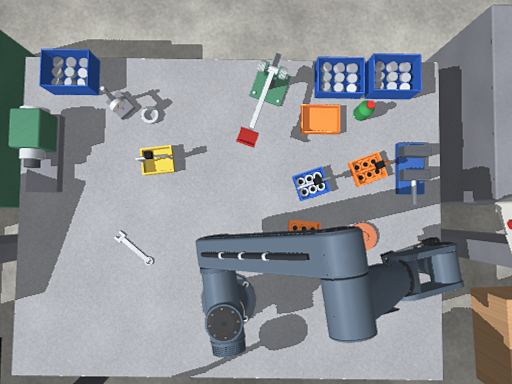

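Scene picture: the blue basket is at (206,257) with its grip at (203,232), and in the top view at (312,184). The orange look-alikes are at (175,212) and (160,318) in scene. Yellow is at (355,172). The other blue things are the bins at (277,370) and (490,170), which hold rings but have no bail. The red hook is at (300,199) in scene and (247,136) in top. I'll check the choice in enlarged crops.

```bash
python3 - <<'E'
import cv2,numpy as np
s=cv2.imread("pics/scene0.png");t=cv2.imread("pics/top0.png")
def c(i,x,y,w,h,k): return cv2.resize(i[y:y+h,x:x+w],None,fx=k,fy=k,interpolation=cv2.INTER_CUBIC)
cv2.imwrite("pics/a.png",np.hstack([c(s,170,215,65,75,6),c(s,280,175,65,75,6)]))
cv2.imwrite("pics/b.png",np.hstack([c(t,285,155,65,75,6),c(t,225,75,65,75,6)]))
E
```

```text
(no output)
```

View pics/a.png

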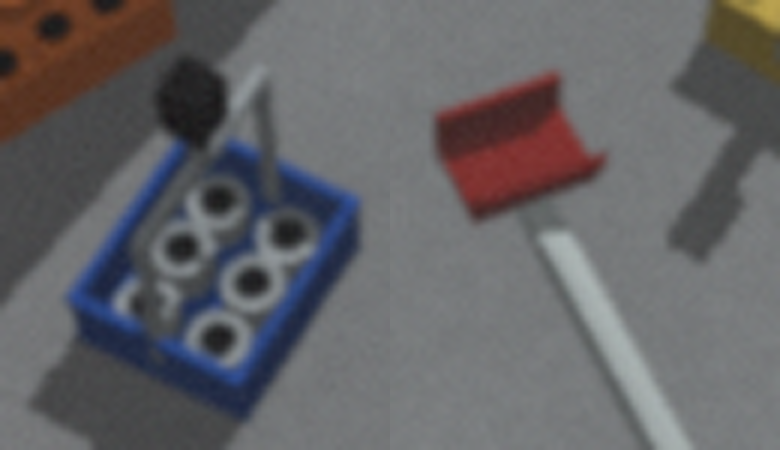

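View pics/b.png

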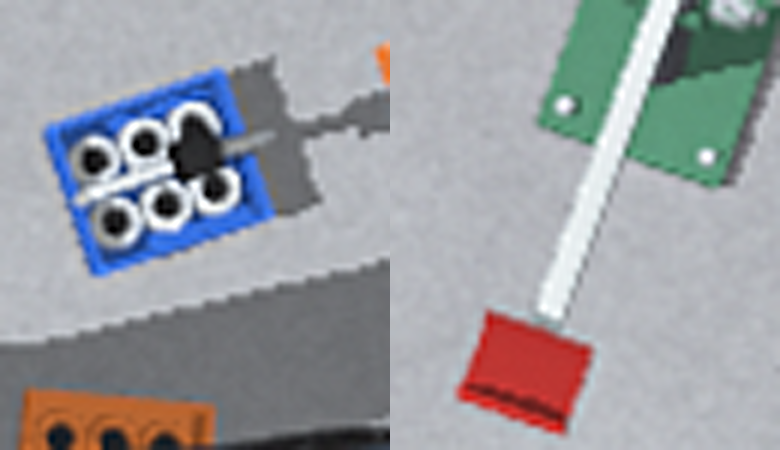

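```bash
cat > h.py <<'E'
import numpy as np
from rig import robot, vision
def ray(n,px):
    I=vision.camera_info(n);f=192/np.tan(np.radians(I["vfov"]/2));M=I["world_from_camera"]
    d=np.array([(px[0]-I["cx"])/f,-(px[1]-I["cy"])/f,-1]);return M[:3,3],M[:3,:3]@d
def atz(n,px,z):
    o,d=ray(n,px);return o+d*(z-o[2])/d[2]
def tri(a,b):
    o1,d1=ray("scene",a);o2,d2=ray("top",b)
    s=np.linalg.lstsq(np.c_[d1,-d2],o2-o1,rcond=None)[0]
    p,q=o1+s[0]*d1,o2+s[1]*d2;return (p+q)/2,np.linalg.norm(p-q)
def proj(n,P):
    I=vision.camera_info(n);f=192/np.tan(np.radians(I["vfov"]/2));M=I["world_from_camera"]
    c=M[:3,:3].T@(np.array(P)-M[:3,3]);return np.array([I["cx"]-f*c[0]/c[2],I["cy"]+f*c[1]/c[2]])
E
python3 - <<'E'
from h import *
np.set_printoptions(precision=4,suppress=True)
T=lambda x,y:(285+x/6-.42,155+y/6-.42); S=lambda x,y:(170+x/6-.42,215+y/6-.42)
g=tri(S(192,100),T(197,148));print("grip",g)
# basket box rim corners z=.045
c=[atz("top",T(*p),.045) for p in [(45,128),(222,70),(272,213),(97,275)]];c=np.array(c)
print(c,c.mean(0),[np.linalg.norm(c[i]-c[i-1]) for i in range(4)])
for i,j in((0,1),(3,2)): e=c[j]-c[i];print("bail yaw",np.degrees(np.arctan2(e[1],e[0])))
for i,j in((3,0),(2,1)): e=c[j]-c[i];print("x yaw",np.degrees(np.arctan2(e[1],e[0])))
b=[atz("top",T(*p),.13) for p in [(80,195),(270,135)]];e=b[1]-b[0];print("bar",b,np.linalg.norm(e),np.degrees(np.arctan2(e[1],e[0])))
s=np.array([atz("scene",S(*p),.045) for p in [(72,300),(200,145),(358,205),(245,380)]]);print("scene rim",s,s.mean(0))
H=lambda x,y:(225+(x-390)/6-.42,75+y/6-.42);HS=lambda x,y:(280+(x-390)/6-.42,175+y/6-.42)
h=np.array([atz("top",H(*p),.255) for p in [(487,312),(593,348),(567,436),(458,397)]]);print(h,h.mean(0),[np.linalg.norm(h[i]-h[i-1]) for i in range(4)])
for i,j in((3,0),(2,1)): e=h[j]-h[i];print("hook x yaw",np.degrees(np.arctan2(e[1],e[0])))
a=[atz("top",H(*p),.22) for p in [(552,315),(665,5)]];e=a[1]-a[0];print("arm",a,np.degrees(np.arctan2(e[1],e[0])))
# free lip top corners in scene
print("lip", [atz("scene",HS(*p),.255) for p in [(436,115),(557,73)]], [atz("scene",HS(*p),.255) for p in [(475,218),(605,155)]])
print("lip tri",tri(HS(436,115),H(567,436)),tri(HS(557,73),H(458,397)))
E
```

```text
grip (array([ 0.4584, -0.3149,  0.19  ]), np.float64(0.0031322734676936213))
[[ 0.4827 -0.2408  0.045 ]
 [ 0.5216 -0.3541  0.045 ]
 [ 0.4302 -0.3863  0.045 ]
 [ 0.3891 -0.2747  0.045 ]] [ 0.4559 -0.314   0.045 ] [np.float64(0.09958759244500714), np.float64(0.11974942301549057), np.float64(0.09691877547999374), np.float64(0.11898875812438826)]
bail yaw -71.04302701694196
bail yaw -69.76248954476225
x yaw 19.893631880615008
x yaw 19.452135358852264
bar [array([ 0.4348, -0.2531,  0.13  ]), array([ 0.4728, -0.3681,  0.13  ])] 0.12111278353443958 -71.69605676476573
scene rim [[ 0.4283 -0.3845  0.045 ]
 [ 0.4006 -0.2807  0.045 ]
 [ 0.4829 -0.2436  0.045 ]
 [ 0.5206 -0.3487  0.045 ]] [ 0.4581 -0.3144  0.045 ]
[[ 0.6279 -0.0444  0.255 ]
 [ 0.6084 -0.104   0.255 ]
 [ 0.5586 -0.0901  0.255 ]
 [ 0.5797 -0.0289  0.255 ]] [ 0.5936 -0.0669  0.255 ] [np.float64(0.050627829075049584), np.float64(0.0626807955503062), np.float64(0.05169513832642756), np.float64(0.06468891190499321)]
hook x yaw -17.817518454385468
hook x yaw -15.606066968229621
arm [array([ 0.6339, -0.0811,  0.22  ]), array([ 0.8159, -0.1441,  0.22  ])] -19.077636397902204
lip [array([ 0.5577, -0.0846,  0.255 ]), array([ 0.5784, -0.0251,  0.255 ])] [array([ 0.611 , -0.1129,  0.255 ]), array([ 0.6264, -0.0435,  0.255 ])]
lip tri (array([ 0.559 , -0.0887,  0.2598]), np.float64(0.003425631303057456)) (array([ 0.5797, -0.0283,  0.2589]), np.float64(0.0019424596869473524))
```

```bash
cat >> h.py <<'E'
from scipy.spatial.transform import Rotation as R
def go(pos,zyaw=None):
    "rows numbers to bring TCP to pos, tool down, jaw axis at yaw zyaw (deg, nearest equivalent)"
    o=robot.get_obs();R0=R.from_quat(o["tool_rot"]);sh=R0.inv().apply(np.array(pos)-o["position"])/.5
    rv=np.zeros(3)
    if zyaw is not None:
        best=None
        for k in(0,180):
            a=np.radians(zyaw+k);z=np.array([np.cos(a),np.sin(a),0]);y=np.array([0,0,-1.]);x=np.cross(y,z)
            r=(R0.inv()*R.from_matrix(np.c_[x,y,z])).as_rotvec()
            if best is None or np.linalg.norm(r)<np.linalg.norm(best):best=r
        rv=best/np.pi
    print("rows:",np.round(np.r_[sh,rv],4),"dist mm",np.linalg.norm(sh)*500,"turn deg",np.linalg.norm(rv)*180)
def st():
    o=robot.get_obs();m=R.from_quat(o["tool_rot"]).as_matrix()
    print("t",o["time"],"p",o["position"].round(4),"jaw yaw",np.degrees(np.arctan2(m[1,2],m[0,2])).round(2),"yax",m[:,1].round(4),"F",o["ft_force"].round(2),"M",o["moment"].round(3),"w",round(o["grip_width"],4),"q",o["q"].round(2))
E
python3 - <<'E'
from h import *
st()
print(proj("scene",(.457,-.314,.18)),proj("top",(.457,-.314,.18)),"obs (201.6,231.2) (317.4,179.2)")
for z in(-70.5,19.5): go((.457,-.314,.26),z)
E
```

```text
t 0.1 p [ 0.2053 -0.5897  0.2357] jaw yaw -70.82 yax [-3.0e-04  1.9e-03 -1.0e+00] F [-0.42  0.35 -0.2 ] M [0.012 0.018 0.002] w 0.087 q [-1.41  0.53  1.43 -0.    1.18 -0.18]
[202.37740406 232.66901777] [317.01745015 180.15103505] obs (201.6,231.2) (317.4,179.2)
rows: [-6.567e-01 -4.770e-02 -3.554e-01  6.000e-04 -1.800e-03 -1.000e-04] dist mm 374.09222244848456 turn deg 0.3378347791682878
rows: [-6.567e-01 -4.770e-02 -3.554e-01  6.000e-04  4.982e-01  4.000e-04] dist mm 374.09222244848456 turn deg 89.68124168064179
```

```bash
python3 -m crank '[[-0.657,-0.048,-0.355,0,-0.0018,0,1],[-0.657,-0.048,-0.355,0,-0.0018,0,1],[-0.657,-0.048,-0.355,0,-0.0018,0,1],[-0.657,-0.048,-0.355,0,-0.0018,0,1],[-0.657,-0.048,-0.355,0,-0.0018,0,1],[-0.657,-0.048,-0.355,0,-0.0018,0,1],[-0.657,-0.048,-0.355,0,-0.0018,0,1],[-0.657,-0.048,-0.355,0,-0.0018,0,1],[-0.657,-0.048,-0.355,0,-0.0018,0,1]]'; python3 - <<'E'
from h import *
import cv2
st(); go((.457,-.314,.175),-70.5)
t=vision.camera("top");s=vision.camera("scene")
c=lambda i,x,y,w,h,k: cv2.resize(i[y:y+h,x:x+w],None,fx=k,fy=k,interpolation=cv2.INTER_CUBIC)
cv2.imwrite("pics/c.png",np.hstack([c(s,150,170,100,130,4),c(t,260,110,100,130,4)]))
E
```

```text
time: 1.23
position: [0.4564, -0.3158, 0.2602]
tool_rot: [-0.119, 0.697, -0.697, 0.119]
ft_force: [0.5, -0.5, 1.6]
grip_width: 0.0871
t 1.225 p [ 0.4564 -0.3158  0.2602] jaw yaw -70.61 yax [-7.e-04  1.e-04 -1.e+00] F [ 0.53 -0.49  1.59] M [-0.027 -0.005  0.064] w 0.0871 q [-0.81  0.41  1.58 -0.    1.15  0.43]
rows: [-2.500e-03  1.705e-01 -2.900e-03  1.000e-04 -6.000e-04  2.000e-04] dist mm 85.24756876221053 turn deg 0.11339248374970107
```

View pics/c.png

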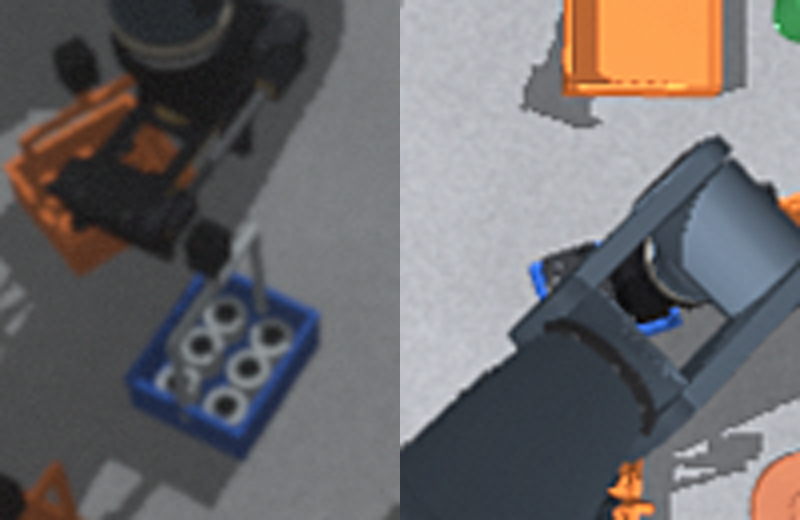

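The block (scene crop (208,247)) lies just under the open jaws, in line with them. The orange basket's grip is the dark blob at (72,62). Before descending I'll check how far away it is.

```bash
python3 - <<'E'
from h import *
print(atz("scene",(168,185.5),.18),atz("scene",(149,296),.18),atz("scene",(361,145),.18))
E
```

```text
[ 0.25524982 -0.28534394  0.18      ] [ 0.51476975 -0.53459686  0.18      ] [0.54056444 0.27580963 0.18      ]
```

```bash
python3 -m crank '[[-0.0025,0.06,-0.003,0,0,0,1],[-0.0025,0.11,-0.003,0,0,0,1],[-0.0025,0.15,-0.003,0,0,0,1],[-0.0025,0.17,-0.003,0,0,0,1],[-0.0025,0.17,-0.003,0,0,0,1],[-0.0025,0.17,-0.003,0,0,0,1]]' 30; python3 -m crank '[[0,0,0,0,0,0,-1],[0,0,0,0,0,0,-1],[0,0,0,0,0,0,-1],[0,0,0,0,0,0,-1],[0,0,0,0,0,0,-1],[0,0,0,0,0,0,-1]]' 40; python3 -c "
from h import *
st()"
```

```text
time: 2.08
position: [0.4583, -0.3136, 0.1763]
tool_rot: [0.119, -0.696, 0.697, -0.12]
ft_force: [0.1, 0.4, 0.3]
grip_width: 0.087
time: 2.82
position: [0.458, -0.3128, 0.1755]
tool_rot: [-0.12, 0.697, -0.697, 0.12]
ft_force: [0.3, -0.3, 0.8]
grip_width: 0.0352
t 2.825 p [ 0.458  -0.3128  0.1755] jaw yaw -70.49 yax [-0.  0. -1.] F [ 0.31 -0.3   0.81] M [-0.043 -0.018  0.001] w 0.0352 q [-0.8   0.51  1.67  0.    0.96  0.43]
```

Still closing; I'll give it more time, then lift a little.

```bash
python3 -m crank '[[0,0,0,0,0,0,-1],[0,0,0,0,0,0,-1],[0,0,0,0,0,0,-1],[0,0,0,0,0,0,-1]]' 40; python3 -c "
from h import *
st()"; python3 -m crank '[[0,-0.02,0,0,0,0,-1],[0,-0.05,0,0,0,0,-1],[0,-0.1,0,0,0,0,-1],[0,-0.1,0,0,0,0,-1],[0,-0.1,0,0,0,0,-1],[0,-0.1,0,0,0,0,-1]]'; python3 - <<'E'
from h import *
import cv2
st()
t=vision.camera("top");s=vision.camera("scene")
c=lambda i,x,y,w,h,k: cv2.resize(i[y:y+h,x:x+w],None,fx=k,fy=k,interpolation=cv2.INTER_CUBIC)
cv2.imwrite("pics/d.png",np.hstack([c(s,150,150,100,130,4),c(t,260,110,100,130,4)]))
E
```

```text
time: 3.32
position: [0.4578, -0.3126, 0.1755]
tool_rot: [-0.12, 0.697, -0.697, 0.12]
ft_force: [-0.1, 1.4, 0.5]
grip_width: 0.0261
t 3.325 p [ 0.4578 -0.3126  0.1755] jaw yaw -70.49 yax [-4.e-04  6.e-04 -1.e+00] F [-0.09  1.37  0.49] M [ 0.248  0.032 -0.033] w 0.0261 q [-0.8   0.51  1.67  0.    0.96  0.43]
time: 4.08
position: [0.4573, -0.3122, 0.2245]
tool_rot: [-0.12, 0.698, -0.696, 0.119]
ft_force: [-0.8, -0.5, -5.3]
grip_width: 0.0258
t 4.075 p [ 0.4573 -0.3122  0.2245] jaw yaw -70.5 yax [-0.0018  0.0018 -1.    ] F [-0.77 -0.47 -5.31] M [0.017 0.013 0.019] w 0.0258 q [-0.8   0.45  1.62 -0.    1.07  0.43]
```

View pics/d.png

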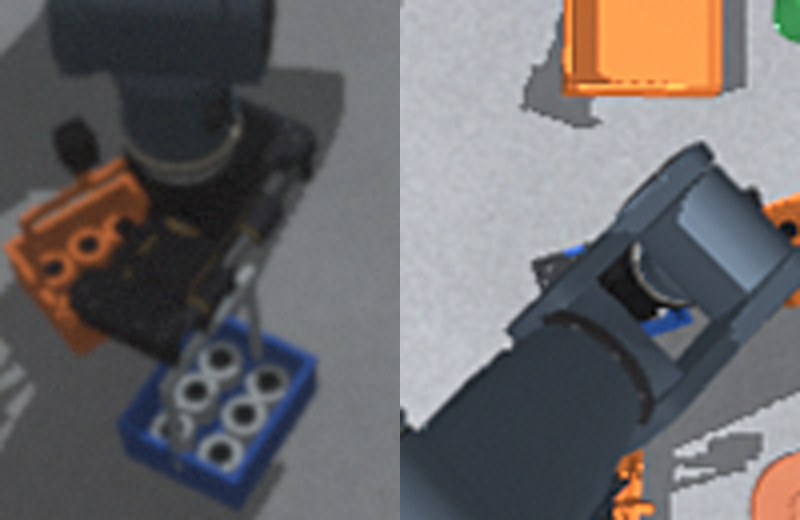

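```bash
python3 -c "
from h import *
go((.4805,-.029,.3125),-108.5)"
```

```text
rows: [-2.323e-01 -1.750e-01 -5.194e-01  5.000e-04  2.111e-01  4.000e-04] dist mm 297.63019179156635 turn deg 38.00455909761524
```

```bash
python3 -m crank '[[-0.012,-0.03,-0.026,0,0.01,0,-1],[-0.035,-0.07,-0.078,0,0.032,0,-1],[-0.07,-0.11,-0.156,0,0.063,0,-1],[-0.105,-0.14,-0.234,0,0.095,0,-1],[-0.14,-0.16,-0.312,0,0.127,0,-1],[-0.174,-0.17,-0.39,0,0.158,0,-1],[-0.204,-0.175,-0.457,0,0.186,0,-1],[-0.222,-0.175,-0.496,0,0.202,0,-1],[-0.23,-0.175,-0.514,0,0.209,0,-1],[-0.2325,-0.175,-0.5195,0,0.211,0,-1]]'; python3 -m crank '[[0,0,0,0,0,0,-1],[0,0,0,0,0,0,-1],[0,0,0,0,0,0,-1],[0,0,0,0,0,0,-1]]';python3 - <<'E'
from h import *
import cv2
st();go((.4805,-.029,.3125),-108.5)
t=vision.camera("top");s=vision.camera("scene")
c=lambda i,x,y,w,h,k: cv2.resize(i[y:y+h,x:x+w],None,fx=k,fy=k,interpolation=cv2.INTER_CUBIC)
cv2.imwrite("pics/e.png",np.hstack([c(s,210,130,130,130,3),c(t,200,80,130,130,3)]))
E
```

```text
time: 5.42
position: [0.4805, -0.0284, 0.3126]
tool_rot: [0.113, 0.698, -0.698, -0.113]
ft_force: [-0.1, -0.3, -5.8]
grip_width: 0.0258
time: 5.92
position: [0.4808, -0.0295, 0.313]
tool_rot: [-0.114, -0.698, 0.698, 0.114]
ft_force: [-0.5, 0.0, -5.1]
grip_width: 0.0255
t 5.925 p [ 0.4808 -0.0295  0.313 ] jaw yaw -108.5 yax [-0.e+00 -1.e-04 -1.e+00] F [-0.51  0.03 -5.11] M [-0.022 -0.055 -0.056] w 0.0255 q [-0.29  0.24  1.68 -0.    1.22  1.6 ]
rows: [ 0.001   0.001  -0.0008 -0.     -0.      0.    ] dist mm 0.822338526822329 turn deg 0.006259707092065661
```

View pics/e.png

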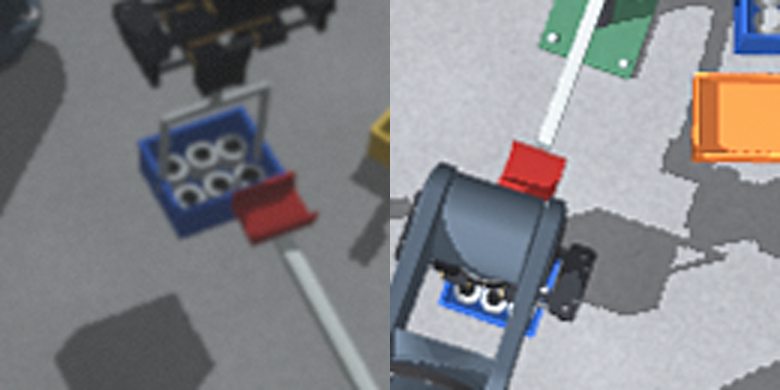

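```bash
python3 - <<'E'
from h import *
c=np.array([.4808,-.0295,.2675]);d=np.array([.317,.948,0])
for s in(-.054,.054): print(proj("scene",c+s*d))
print("obs (264,169.5) (298.5,157.5)")
h=np.array([.5945,-.067,.237]);x=np.array([.948,-.317,0]);z=np.array([0,0,1])
for a,b in((-.027,.032),(-.027,-.032)): print(proj("scene",h+a*x+b*d+.018*z))
print("obs lip", 210+292/3,130+176/3, 210+235/3,130+193/3)
go(np.array([.5945,-.067,.3125]),-108.5)
E
```

```text
[265.22012538 171.01284933]
[298.82889795 159.53605637]
obs (264,169.5) (298.5,157.5)
[306.83140134 187.44484737]
[286.45795798 194.7724446 ]
obs lip 307.3333333333333 188.66666666666666 288.3333333333333 194.33333333333331
rows: [-0.2394  0.0011 -0.0008 -0.      0.     -0.    ] dist mm 119.71581091091163 turn deg 0.007803163124012893
```

```bash
python3 -m crank '[[-0.015,0.002,0,0,0,0,-1],[-0.04,0.002,0,0,0,0,-1],[-0.07,0.002,0,0,0,0,-1],[-0.1,0.002,0,0,0,0,-1],[-0.125,0.002,0,0,0,0,-1],[-0.14,0.002,0,0,0,0,-1],[-0.14,0.002,0,0,0,0,-1]]'; python3 - <<'E'
from h import *
import cv2
st()
s=vision.camera("scene")
c=lambda i,x,y,w,h,k: cv2.resize(i[y:y+h,x:x+w],None,fx=k,fy=k,interpolation=cv2.INTER_CUBIC)
cv2.imwrite("pics/f.png",c(s,240,110,100,130,5)[:600])
E
```

```text
time: 6.9
position: [0.5477, -0.0516, 0.3119]
tool_rot: [0.113, 0.698, -0.698, -0.114]
ft_force: [1.0, -0.7, -6.0]
grip_width: 0.0258
t 6.9 p [ 0.5477 -0.0516  0.3119] jaw yaw -108.48 yax [-3.e-04  1.e-04 -1.e+00] F [ 0.96 -0.73 -6.  ] M [0.033 0.076 0.039] w 0.0258 q [-0.3   0.34  1.53 -0.    1.27  1.6 ]
```

View pics/f.png

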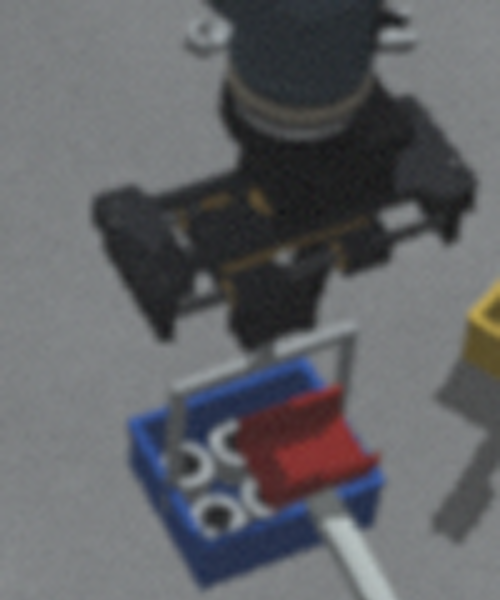

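```bash
python3 -m crank '[[-0.012,0,0,0,0,0,-1],[-0.03,0,0,0,0,0,-1],[-0.05,0,0,0,0,0,-1],[-0.07,0,0,0,0,0,-1],[-0.085,0,0,0,0,0,-1],[-0.097,0,0,0,0,0,-1],[-0.099,0,0,0,0,0,-1],[-0.099,0,0,0,0,0,-1],[-0.099,0,0,0,0,0,-1]]'; python3 - <<'E'
from h import *
import cv2
st()
s=vision.camera("scene")
c=lambda i,x,y,w,h,k: cv2.resize(i[y:y+h,x:x+w],None,fx=k,fy=k,interpolation=cv2.INTER_CUBIC)
cv2.imwrite("pics/g.png",c(s,260,130,100,120,5))
c0=np.array([.5945,-.067,.267]);d=np.array([.317,.948,0])
for k in(-.054,.054): print((proj("scene",c0+k*d)-[260,130])*5)
E
```

```text
time: 8.07
position: [0.5939, -0.0669, 0.312]
tool_rot: [0.113, 0.698, -0.698, -0.114]
ft_force: [0.5, 0.5, -5.4]
grip_width: 0.0257
t 8.075 p [ 0.5939 -0.0669  0.312 ] jaw yaw -108.47 yax [-4.e-04  1.e-04 -1.e+00] F [ 0.54  0.52 -5.45] M [-0.003  0.02  -0.018] w 0.0257 q [-0.3   0.41  1.41  0.    1.32  1.59]
[119.35095375 359.77769799]
[293.98905639 296.32742808]
```

View pics/g.png

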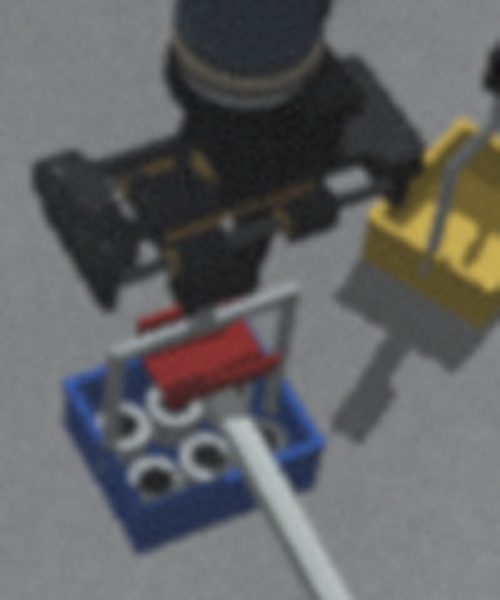

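```bash
python3 -m crank '[[0,0.01,0,0,0,0,-1],[0,0.02,0,0,0,0,-1],[0,0.03,0,0,0,0,-1],[0,0.038,0,0,0,0,-1],[0,0.044,0,0,0,0,-1],[0,0.05,0,0,0,0,-1],[0,0.056,0,0,0,0,-1],[0,0.06,0,0,0,0,-1],[0,0.06,0,0,0,0,-1],[0,0.06,0,0,0,0,-1]]'; python3 - <<'E'
from h import *
import cv2
st()
s=vision.camera("scene")
c=lambda i,x,y,w,h,k: cv2.resize(i[y:y+h,x:x+w],None,fx=k,fy=k,interpolation=cv2.INTER_CUBIC)
cv2.imwrite("pics/h.png",c(s,260,140,100,120,5))
E
```

```text
time: 9.38
position: [0.5943, -0.0671, 0.2822]
tool_rot: [-0.114, -0.698, 0.698, 0.113]
ft_force: [-0.6, 1.0, -4.4]
grip_width: 0.0254
t 9.375 p [ 0.5943 -0.0671  0.2822] jaw yaw -108.47 yax [ 3.e-04 -1.e-04 -1.e+00] F [-0.61  0.97 -4.35] M [0.103 0.089 0.011] w 0.0254 q [-0.3   0.44  1.45  0.    1.25  1.59]
```

View pics/h.png

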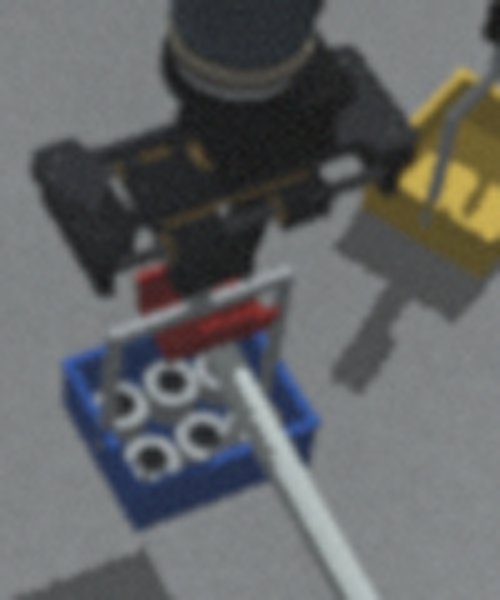

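The bar lies inside the trough, with the free lip behind it at (150,290) and the hinge lip in front at (220,335). The load is starting to transfer. I'll keep lowering slowly.

```bash
python3 -m crank '[[0,0.005,0,0,0,0,-1],[0,0.01,0,0,0,0,-1],[0,0.015,0,0,0,0,-1],[0,0.02,0,0,0,0,-1],[0,0.025,0,0,0,0,-1],[0,0.03,0,0,0,0,-1],[0,0.035,0,0,0,0,-1],[0,0.04,0,0,0,0,-1],[0,0.04,0,0,0,0,-1],[0,0.04,0,0,0,0,-1]]'; python3 -c "
from h import *
st()"; python3 -m crank '[[0,0.005,0,0,0,0,-1],[0,0.01,0,0,0,0,-1],[0,0.015,0,0,0,0,-1],[0,0.02,0,0,0,0,-1],[0,0.02,0,0,0,0,-1],[0,0.02,0,0,0,0,-1]]'; python3 - <<'E'
from h import *
import cv2
st()
s=vision.camera("scene");st()
c=lambda i,x,y,w,h,k: cv2.resize(i[y:y+h,x:x+w],None,fx=k,fy=k,interpolation=cv2.INTER_CUBIC)
cv2.imwrite("pics/i.png",c(s,260,140,100,120,5))
E
```

```text
time: 10.68
position: [0.5942, -0.067, 0.2621]
tool_rot: [0.113, 0.698, -0.698, -0.114]
ft_force: [-2.2, -0.4, -2.1]
grip_width: 0.0256
t 10.675 p [ 0.5942 -0.067   0.2621] jaw yaw -108.47 yax [-0.  0. -1.] F [-2.21 -0.37 -2.13] M [0.164 0.409 0.004] w 0.0256 q [-0.3   0.46  1.47 -0.    1.2   1.59]
time: 11.42
position: [0.5942, -0.0671, 0.2521]
tool_rot: [-0.114, -0.698, 0.698, 0.113]
ft_force: [-1.0, 1.4, -0.8]
grip_width: 0.0258
t 11.425 p [ 0.5942 -0.0671  0.2521] jaw yaw -108.47 yax [ 1.e-04 -0.e+00 -1.e+00] F [-0.99  1.45 -0.77] M [ 0.139  0.401 -0.003] w 0.0258 q [-0.3   0.47  1.49  0.    1.18  1.59]
t 11.475 p [ 0.5942 -0.0671  0.2521] jaw yaw -108.48 yax [ 1.e-04 -0.e+00 -1.e+00] F [-1.19  1.15 -1.87] M [0.12  0.359 0.04 ] w 0.0257 q [-0.3   0.47  1.49  0.    1.18  1.59]
```

View pics/i.png

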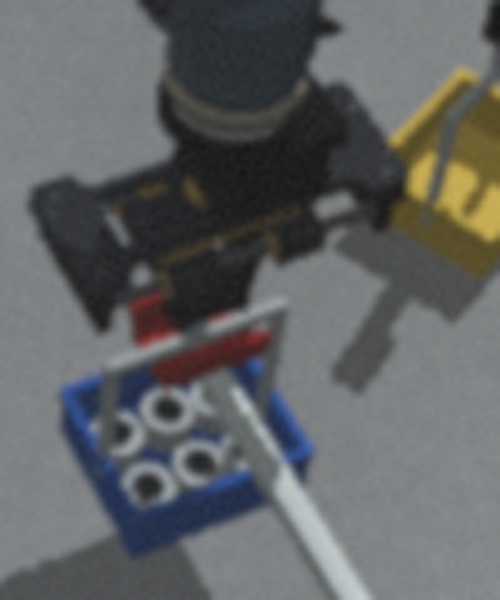

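```bash
python3 -m crank '[[0.002,0.004,0,0,0,0,-1],[0.004,0.008,0,0,0,0,-1],[0.006,0.012,0,0,0,0,-1],[0.006,0.016,0,0,0,0,-1],[0.006,0.016,0,0,0,0,-1],[0.006,0.016,0,0,0,0,-1]]'; for i in 1 2 3 4; do python3 -m crank '[[0,0,0,0,0,0,-1]]'; python3 -c "
from h import *
st()"; done
```

```text
time: 12.22
position: [0.5916, -0.0663, 0.2442]
tool_rot: [-0.114, -0.698, 0.698, 0.113]
ft_force: [2.0, -0.9, 0.5]
grip_width: 0.026
time: 12.35
position: [0.5915, -0.0663, 0.2442]
tool_rot: [-0.114, -0.698, 0.698, 0.113]
ft_force: [2.7, -1.0, -0.5]
grip_width: 0.0256
t 12.35 p [ 0.5915 -0.0663  0.2442] jaw yaw -108.48 yax [ 4.e-04 -3.e-04 -1.e+00] F [ 2.71 -1.04 -0.47] M [-0.163 -0.468 -0.006] w 0.0256 q [-0.3   0.48  1.5  -0.    1.16  1.59]
time: 12.48
position: [0.5914, -0.0662, 0.2441]
tool_rot: [-0.114, -0.698, 0.698, 0.113]
ft_force: [1.9, -0.9, -0.1]
grip_width: 0.026
t 12.475 p [ 0.5914 -0.0662  0.2441] jaw yaw -108.47 yax [ 3.e-04 -2.e-04 -1.e+00] F [ 1.93 -0.94 -0.13] M [-0.144 -0.44   0.04 ] w 0.026 q [-0.3   0.48  1.5  -0.    1.16  1.59]
time: 12.6
position: [0.5914, -0.0662, 0.2441]
tool_rot: [-0.114, -0.698, 0.698, 0.113]
ft_force: [2.0, -1.1, -0.6]
grip_width: 0.0257
t 12.6 p [ 0.5914 -0.0662  0.2441] jaw yaw -108.47 yax [ 1.e-04 -2.e-04 -1.e+00] F [ 1.98 -1.09 -0.56] M [-0.204 -0.444  0.013] w 0.0257 q [-0.3   0.48  1.5  -0.    1.16  1.59]
time: 12.72
position: [0.5913, -0.0662, 0.2441]
tool_rot: [-0.114, -0.698, 0.698, 0.114]
ft_force: [2.5, -1.2, -0.2]
grip_width: 0.0255
t 12.725 p [ 0.5913 -0.0662  0.2441] jaw yaw -108.47 yax [-0.e+00 -1.e-04 -1.e+00] F [ 2.49 -1.17 -0.17] M [-0.221 -0.389  0.01 ] w 0.0255 q [-0.3   0.48  1.5  -0.    1.16  1.59]
```

```bash
python3 -m crank '[[-0.0016,0.002,0,0,0,0,-1],[-0.0016,0.002,0,0,0,0,-1],[-0.0016,0.002,0,0,0,0,-1]]'; for i in 1 2 3; do python3 -m crank '[[0,0,0,0,0,0,-1]]' >/dev/null; python3 -c "
from h import *
st()"; done
```

```text
time: 13.1
position: [0.5916, -0.0662, 0.2428]
tool_rot: [0.113, 0.698, -0.698, -0.114]
ft_force: [0.0, -0.6, 0.1]
grip_width: 0.0255
t 13.225 p [ 0.5916 -0.0662  0.2429] jaw yaw -108.47 yax [-1.3e-03  3.0e-04 -1.0e+00] F [-0.19 -0.68  0.52] M [-0.097  0.017  0.031] w 0.0256 q [-0.3   0.48  1.5  -0.    1.16  1.59]
t 13.35 p [ 0.5916 -0.0662  0.2429] jaw yaw -108.47 yax [-1.3e-03  3.0e-04 -1.0e+00] F [-0.28 -0.38  0.74] M [-0.116  0.038  0.02 ] w 0.0256 q [-0.3   0.48  1.5  -0.    1.16  1.59]
t 13.475 p [ 0.5916 -0.0662  0.2429] jaw yaw -108.47 yax [-1.2e-03  3.0e-04 -1.0e+00] F [-1.05 -1.22 -0.87] M [-0.115  0.131  0.006] w 0.0257 q [-0.3   0.48  1.5  -0.    1.16  1.59]
```

```bash
python3 -m crank '[[0,0,0,0,0,0,-1],[0,0,0,0,0,0,-1],[0,0,0,0,0,0,-1],[0,0,0,0,0,0,-1]]' 5; python3 - <<'E'
from h import *
import cv2
s=vision.camera("scene");st()
c=lambda i,x,y,w,h,k: cv2.resize(i[y:y+h,x:x+w],None,fx=k,fy=k,interpolation=cv2.INTER_CUBIC)
cv2.imwrite("pics/j.png",c(s,260,140,100,120,5))
E
```

```text
time: 13.98
position: [0.5917, -0.0662, 0.2429]
tool_rot: [0.113, 0.698, -0.698, -0.114]
ft_force: [-1.2, 0.1, 0.3]
grip_width: 0.0256
t 14.025 p [ 0.5918 -0.0662  0.2429] jaw yaw -108.47 yax [-8.e-04  3.e-04 -1.e+00] F [-1.43 -0.38  0.07] M [-0.042  0.309 -0.027] w 0.026 q [-0.3   0.48  1.5   0.    1.16  1.59]
```

View pics/j.png

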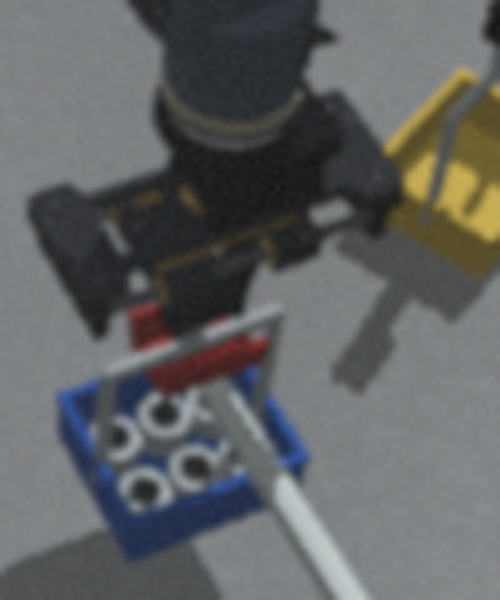

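The bar sits across the trough between the two lips, the arm has sunk about 45 mm, and the vertical wrist force is near zero. I'll open the jaws in small steps.

```bash
python3 -m crank '[[0,0,0,0,0,0,-0.37],[0,0,0,0,0,0,-0.35],[0,0,0,0,0,0,-0.33],[0,0,0,0,0,0,-0.3],[0,0,0,0,0,0,-0.25],[0,0,0,0,0,0,-0.2],[0,0,0,0,0,0,-0.15],[0,0,0,0,0,0,-0.1],[0,0,0,0,0,0,0],[0,0,0,0,0,0,0]]'; python3 - <<'E'
from h import *
import cv2
s=vision.camera("scene");t=vision.camera("top");st()
c=lambda i,x,y,w,h,k: cv2.resize(i[y:y+h,x:x+w],None,fx=k,fy=k,interpolation=cv2.INTER_CUBIC)
cv2.imwrite("pics/k.png",np.hstack([c(s,260,140,80,120,5),c(t,200,75,80,120,5)]))
E
```

```text
time: 15.28
position: [0.5921, -0.0663, 0.243]
tool_rot: [0.113, 0.698, -0.698, -0.114]
ft_force: [-0.1, -0.5, 0.2]
grip_width: 0.0428
t 15.375 p [ 0.5921 -0.0663  0.2431] jaw yaw -108.47 yax [-0.  0. -1.] F [ 0.15 -0.   -0.09] M [ 0.074  0.019 -0.002] w 0.0433 q [-0.3   0.48  1.5   0.    1.16  1.59]
```

View pics/k.png

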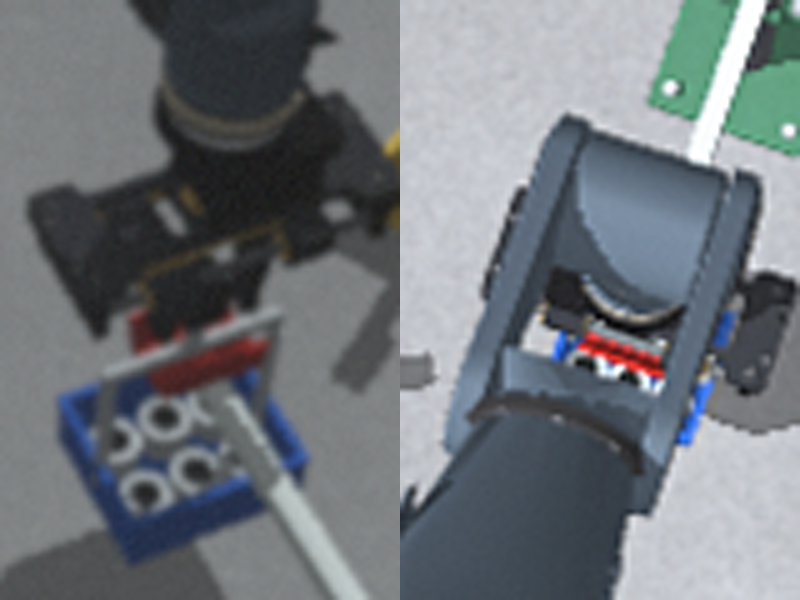

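```bash
python3 -m crank '[[0,0,0,0,0,0,0.3],[0,0,0,0,0,0,0.6],[0,0,0,0,0,0,0.6],[0,0,0,0,0,0,0.6],[0,0,0,0,0,0,0.6],[0,-0.02,0,0,0,0,0.6],[0,-0.06,0,0,0,0,0.6],[0,-0.12,0,0,0,0,0.6],[0,-0.2,0,0,0,0,0.6],[0,-0.28,0,0,0,0,0.6]]'; python3 -c "
from h import *
st();go((.36,-.25,.42))"
```

```text
time: 16.62
position: [0.592, -0.0663, 0.385]
tool_rot: [-0.114, -0.698, 0.698, 0.113]
ft_force: [0.7, 0.5, -0.5]
grip_width: 0.0696
t 16.625 p [ 0.592  -0.0663  0.385 ] jaw yaw -108.47 yax [ 6.e-04 -2.e-04 -1.e+00] F [ 0.74  0.46 -0.46] M [ 0.007 -0.005  0.014] w 0.0696 q [-0.3   0.36  1.3   0.    1.48  1.59]
rows: [ 0.3236 -0.0702  0.4954  0.      0.      0.    ] dist mm 297.95816716270605 turn deg 0.0
```

Clear of the basket. I'll retreat so both cameras can see the hook.

```bash
python3 -m crank '[[0.32,-0.07,0.495,0,0,0,0.6],[0.32,-0.07,0.495,0,0,0,0.6],[0.32,-0.07,0.495,0,0,0,0.6],[0.32,-0.07,0.495,0,0,0,0.6],[0.32,-0.07,0.495,0,0,0,0.6],[0.32,-0.07,0.495,0,0,0,0.6],[0.32,-0.07,0.495,0,0,0,0.6],[0.32,-0.07,0.495,0,0,0,0.6]]'; cat > l.py <<'E'
from h import *
import cv2,sys
s=vision.camera("scene");t=vision.camera("top");st()
c=lambda i,x,y,w,h,k: cv2.resize(i[y:y+h,x:x+w],None,fx=k,fy=k,interpolation=cv2.INTER_CUBIC)
cv2.imwrite(f"pics/{sys.argv[1]}.png",np.hstack([c(s,260,140,80,120,5),c(t,200,75,80,120,5)]));cv2.imwrite(f"pics/{sys.argv[1]}_s.png",s);cv2.imwrite(f"pics/{sys.argv[1]}_t.png",t)
E
python3 l.py l; python3 -m crank '[[0,0,0,0,0,0,0.6],[0,0,0,0,0,0,0.6],[0,0,0,0,0,0,0.6],[0,0,0,0,0,0,0.6],[0,0,0,0,0,0,0.6],[0,0,0,0,0,0,0.6],[0,0,0,0,0,0,0.6],[0,0,0,0,0,0,0.6]]'; python3 l.py m
python3 - <<'E'
import cv2,numpy as np
for v,a in(("s",(250,150,90,110)),("t",(200,75,100,120))):
    x,y,w,h=a;A=[cv2.imread(f"pics/{k}_{v}.png")[y:y+h,x:x+w].astype(np.float32).mean(2) for k in"lm"]
    print(v,"shift px",cv2.phaseCorrelate(*A),"mean diff",np.abs(A[0]-A[1]).mean())
E
```

```text
time: 17.62
position: [0.3627, -0.2496, 0.418]
tool_rot: [0.113, 0.698, -0.698, -0.113]
ft_force: [0.8, 0.1, 1.1]
grip_width: 0.0696
t 17.725 p [ 0.3627 -0.2496  0.4179] jaw yaw -108.34 yax [-2.e-04  6.e-04 -1.e+00] F [0.26 0.71 0.92] M [0.076 0.017 0.01 ] w 0.0694 q [-0.86  0.08  1.59  0.    1.48  1.03]
time: 18.73
position: [0.3619, -0.2504, 0.418]
tool_rot: [0.114, 0.698, -0.698, -0.114]
ft_force: [0.3, -0.6, 0.1]
grip_width: 0.0694
t 18.825 p [ 0.3619 -0.2504  0.4181] jaw yaw -108.48 yax [ 0.  0. -1.] F [-0.01  0.35  0.17] M [-0.012  0.006  0.025] w 0.0699 q [-0.86  0.08  1.59  0.    1.48  1.03]
s shift px ((-0.04066029994170606, -0.022245938435659696), 0.9615552118089464) mean diff 1.403468
t shift px ((0.0366476345062452, -0.000790690257524318), 0.9952266517082851) mean diff 0.8394167
```

View pics/m.png

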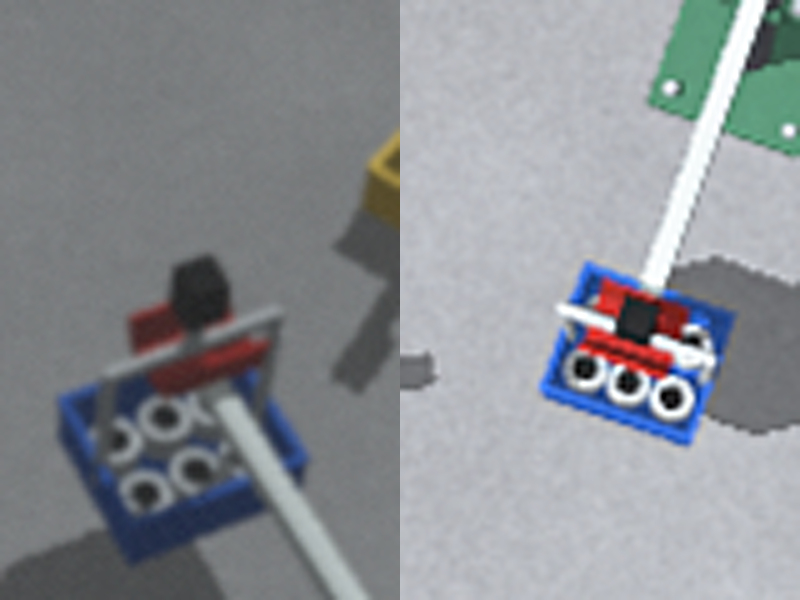

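View pics/m_s.png

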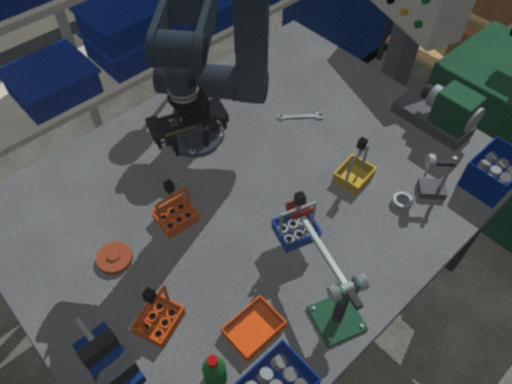

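```bash
python3 - <<'E'
from h import *
T=lambda x,y:(200+(x-400)/5-.4,75+y/5-.4);S=lambda x,y:(260+x/5-.4,140+y/5-.4)
print("grip",tri(S(200,292),T(637,320)))
# predicted for level basket with grip at G: rim corners 135 below
G=np.array([.592,-.0663,.2475]);x=np.array([.948,-.317,0]);d=np.array([.317,.948,0])
for a,b in((1,1),(1,-1),(-1,-1),(-1,1)):
    P=G+a*.05*x+b*.058*d-[0,0,.135]
    p=proj("top",P);q=proj("scene",P);print(((p-[200,75])*5+[402,2]).round(),((q-[260,140])*5+2).round())
p=proj("top",G);q=proj("scene",G);print("G",((p-[200,75])*5+[402,2]).round(),((q-[260,140])*5+2).round())
E
```

```text
grip (array([ 0.58844334, -0.0660748 ,  0.24892189]), np.float64(0.000297894351996381))
[586. 259.] [312. 463.]
[734. 310.] [137. 531.]
[689. 437.] [ 64. 401.]
[541. 386.] [233. 338.]
G [638. 315.] [204. 298.]
```

The picture shows the basket hanging on the hook. Grip and rim corners are offset from the level prediction by the same ~1 px, so it hangs level. Between two pictures 1.1 s apart nothing moved, and yellow still stands at (355,172). Handing in.

```bash
python3 -c "
from rig import robot
print(robot.hand_in())"
```

```text
the job is handed in; nothing more can be done
None
```

The blue basket of rings hangs by its bail in the red hook, and the job was handed in at 18.8 s of the 51 s allowed. I gripped its block and slipped the bail over the hook from the free end. I then lowered it about 45 mm, until the vertical force on the wrist was near zero, and opened the jaws in small steps.

- **Seating:** the crossbar lies across the trough between the two lips.
- **Level:** the grip and rim corners match a level basket to about 1 px. That is the limit of the picture, roughly 1–1.5° of tilt.
- **Still:** two pictures 1.1 s apart show less than 0.05 px of movement.
- **Yellow and orange baskets:** they look unmoved in the last picture, by eye only.
- **Disagreements:** positions from the two cameras differed by up to about 3 mm, which was inside the clearances. While lowering, the bar briefly dragged sideways on the hook with about 2–3 N. I had mostly corrected this before letting go; the readings just before still showed about 1 N sideways.

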